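# Clamp and lock the lid of a glaze-mill jar with its concentric knob and lock ring

### The arm

A 6-joint arm with a two-finger parallel gripper is mounted at the origin on the work surface. World frame = base frame: x ahead of the robot, y to its left, z up, the work surface at z = 0. Lengths are in m, angles in rad, forces in N, time in s.
With the tool pointing down it reaches from about 0.3 to 0.775 m from the base axis. Payload 14.6 kg.
Tool frame: the origin (TCP) lies midway between the tips of the shut fingers; the grasp point (between the pads) lies 19 mm behind it; z points along the fingers, y is the line along which they close (so a half turn about z gives the same grasp; the last joint's range is limited). The gripper opens to 94 mm and grips with 3 to 60 N. Pads are 16 mm wide; open, the fingers measure 119 mm over their backs; the gripper's body (75 mm by 177 mm) begins 78 mm behind the grasp point.
Start: joints at [1.107, 0.3, 1.521, -0, 1.321, -0.067], TCP at [0.213, 0.507, 0.205] pointing down, gripper open.
Joint ranges: [-3.03, 3.03], [-0.79, 2.21], [0.23, 2.52], [-1.04, 4.18], [0, 3.07], [-2.55, 2.55]. Speed limits (rad/s): [2.22, 2.22, 2.57, 3.14, 3.14, 3.14].

### API

Orientations are given as [roll, pitch, yaw] about the fixed x, y, z axes, in that order (R = Rz(yaw) Ry(pitch) Rx(roll)).
In Python, from station import * gives the robot as it stands.
- The arm moves only by the tool send_rows, never from a script. Its argument "targets" is a list of rows, each an object of numbers: "x", "y", "z": the shift along the world's x, y, z in units of 0.2 m (1.0 is 0.2 m); "spin": the turn about the world's z in units of pi/2 rad (1.0 is pi/2 rad); "claw": the finger opening in mm, from 0 to 94. A call has 1 to 20 rows; each row shifts and turns the commanded pose from where the row before left it; what a row does not reach is not made up. A row lasts 1/10 s, in which the tool goes at most 50 mm and 8.59 degrees, less where a joint would pass 70% of its speed; a pose out of reach is approached as far as the arm can. A call with a number of a shift or a turn outside -1 to 1 is refused whole. A call with a gripper value outside its range is refused whole. The fingers move at their own pace and stop on an object; "force" is the grip in N (left out, the last holds). Time passes only in rows, so rows that do not move let the fingers close. It gives the time, the measured TCP pose, the force, the opening and the grip force at its end, in the units of the state.
- get_obs(): the state, without advancing time (a new reading comes with each control period).
- camera(name): name is "scene" or "top"; returns the picture (400x640x3 uint8, blue, green, red); there is no depth.
- camera_model(name): a dict with "fovy" (degrees; the focal length in pixels is half the picture's height over the tangent of half this angle, whatever the lens; pixels are square), "cx", "cy" (the principal point, pixels), "T" (4x4, takes a point from camera to world coordinates). Camera axes: x right, y down, z forward; pixel columns grow to the right and rows downward; lengths in m; the calibration is good to about 2 mm. A picture is of the moment at which its call begins. camera_model takes no time and is no camera call.
- hand_in(): hands the job in; it is judged then, once.
The state is a dict: "time_s": time; "qpos": joint angles; "joint_vel": joint speeds; "tau": joint torques, N m; "ee_pos": TCP position; "eef_rot": TCP orientation; "force": force on the tool from outside, world axes, zero at the start; "moment": the same for the moment, N m; "grip_width": finger opening in m; "grip_force": force on a finger pad.
Only numpy, scipy, OpenCV 4.12 (cv2) and the standard library are available. Lean on these libraries where they do the work, as an engineer would, in place of code of your own. Each camera call takes 0.05 s, during which the arm holds its last target. There are 200 camera calls.

### The job

Close the loaded glaze-mill jar for milling: turn the red inner knob clockwise until you feel its foot meet the porcelain lid, then about an eighth of a turn more and no further, leaving the brass lock ring where it is, and let go of the knob. Then turn the brass lock ring clockwise until you feel it meet its washer and nip it up about an eighth of a turn more, without turning the knob. Let go, and leave everything else on the table where it stands.

Things in the scene. Friction and masses are not known exactly. Their poses are not given: they have to be found in the camera images.
- jar: porcelain glaze-mill jar, upright, fast in a low wooden cradle 174 square (neither slides nor turns): white barrel 150 dia, rim 150 up; two steel rods at +-88 along its y (tops 218 up) carry a blue bar 36 wide (x), 204 long (y), top 210 up, with a blue hub 53 dia up to 216 at its middle. Origin: centre of its underside, on the common axis of knob and lock ring
- screw: clamp screw, the INNER of the pair: red hexagon knob 32 across flats (37 over corners), 18 high, on a 20 dia steel stem above the lock ring (20 free between them, both joints at 0). Origin: on the axis, half-way up the knob, 278 above the table at joint 0. Two of its upright flats face the jar's +x and -x at joint 0 and go round with the joint. At the stem's end, a foot 48 dia over the lid
- screw_turn (a joint): turn of the red knob, rad, growing clockwise from above (knob and foot sink 2 mm per rad); starts at 0 to 0.3; stays where left, also under load. Free, it resists with 0.05 N m. The spring-backed foot meets the lid 0.2 to 2.2 rad on from the start (not known beforehand); from there resistance climbs by about 0.3 N m per rad, the load on the lid by about 40 N per rad
- lock_ring: lock ring, the OUTER of the pair: brass hexagon 60 across flats (69 over corners), 20 high, round the stem under the knob. Origin: on the axis, half-way up the ring, 239 above the table at joint 0. Two of its flats face the jar's +x and -x at joint 0 and go round with the joint. 18 mm free from its underside down to the bar at joint 0; the knob's top is 48 above its middle, both joints at 0
- lock_ring_turn (a joint): turn of the brass ring, rad, growing clockwise from above (it sinks 2 mm per rad); starts at 0 to 0.2; stays where left, also under load; does not follow the knob. Free, it resists with 0.05 N m. Its sprung underface meets the washer 0.2 to 1.8 rad on from the start (not known beforehand); from there resistance climbs by about 0.3 N m per rad, the load on the washer by about 36 N per rad
- lid: white porcelain lid 118 dia, 16 high, lying centred on the jar's red gasket under the bar (origin: centre of its underside, 154 above the table)
- washer: brass washer 52 dia, 5 thick, lying, keyed against turning, on the hub under the lock ring (origin: centre of its underside, 216 above the table)
- ring_mark (a point): outer end of the white index line on the lock ring's top face, 27 from the axis, towards the jar's -x when the ring's joint reads 0; it goes round with the ring
- paint_teal: teal paint jar 54 dia, 72 high, near the mill jar (origin under its centre)
- paint_red: red paint jar 54 dia, 72 high, near the mill jar (origin under its centre)
- paint_blue_jar: blue paint jar 54 dia, 72 high, near the mill jar (origin under its centre)
- mug: unfired terracotta mug 76 dia, 85 high, near the mill jar (origin under its centre)
- media_dish: blue dish 104 dia, 45 high, with white grinding pebbles (origin under its centre)
- brush: paint brush 190 long, lying (origin under its middle)
- spatula: spatula 210 long, lying (origin under its middle)
Not all that is in view belongs to the job. Of the things shaped like the lid, the white one is meant.

How it is judged:
On the way, in this order (a step that is already met when the one before it is completed fails the run):
1. the lid is clamped by the knob (15 to 55 N) and the knob let go, the lock ring still where it was (its mark within 6 mm of its start) (contact force between screw and lid between 15 and 55 N and contact force between the fingers and screw below 0.3 N and contact force between the fingers and lock_ring below 0.3 N and distance of ring_mark from where it was at the start of the episode below 0.006 m), for 0.2 s.
2. the lock ring is nipped up on its washer (15 to 55 N) and let go, the lid still clamped by 15 to 55 N (contact force between screw and lid between 15 and 55 N and contact force between lock_ring and washer between 15 and 55 N and contact force between the fingers and screw below 0.3 N and contact force between the fingers and lock_ring below 0.3 N), for 0.2 s.
At the end, for the whole second after the job is handed in: the screw's foot presses the lid with 15 to 55 N, the lock ring presses its washer with 15 to 55 N, and both are let go and still (all of step 2 and velocity of joint screw_turn between -0.05 and 0.05 rad/s and velocity of joint lock_ring_turn between -0.05 and 0.05 rad/s); the robot touches nothing.
It fails at once if the lid is squeezed with more than 72 N (porcelain cracks) (contact force between screw and lid above 72 N).
It fails at once if the lock ring is forced onto its washer with more than 72 N (contact force between lock_ring and washer above 72 N).
It fails at once if the lock ring turns while the knob is being held (contact force between the fingers and screw above 1.5 N and (velocity of joint lock_ring_turn above 0.15 rad/s or velocity of joint lock_ring_turn below -0.15 rad/s)).
It fails at once if the knob turns while the lock ring is being held (contact force between the fingers and lock_ring above 1.5 N and (velocity of joint screw_turn above 0.15 rad/s or velocity of joint screw_turn below -0.15 rad/s)).
It fails at once if another thing on the table is shifted more than 25 mm (distance of any of paint_teal, paint_red, paint_blue_jar, mug, media_dish, brush, spatula from where it was at the start of the episode above 0.025 m).
It also fails if it takes over 72 s, if anything falls off the work surface, if the arm or the gripper's body presses on something with over 40 N, if the wrist force passes 120 N, or if a joint passes its speed limit or range.

## Working session

There is one attempt and no reset: what is moved stays moved. The work goes in short steps, Python scripts to look and compute and a tool call to move; the robot and the scene stay as the last step left them, time stands still between calls to the robot, and variables do not carry over. Pictures are saved under pics/ and viewed, at most 10 in all, crops included, and the job is handed in when it is done.

Besides the shell and the picture viewer there is one more tool, called after "Call:" in YAML: its name, and indented under it one key for each argument. send_rows: Moves the arm, as the interface text tells. Its arguments: {"type":"object","properties":{"targets":{"type":"array"},"force":{"type":"number"}},"required":["targets"]}

```bash
mkdir -p pics
cat > h.py <<'E'
from station import *
import numpy as np, cv2
def ray(name,u,v,z):
    m=camera_model(name);T=np.array(m["T"]);f=200/np.tan(np.radians(m["fovy"])/2)
    d=T[:3,:3]@np.array([(u-m["cx"])/f,(v-m["cy"])/f,1]);o=T[:3,3]
    return o+d*(z-o[2])/d[2]
def proj(name,p):
    m=camera_model(name);T=np.array(m["T"]);f=200/np.tan(np.radians(m["fovy"])/2)
    c=T[:3,:3].T@(np.array(p)-T[:3,3]);return np.round([m["cx"]+f*c[0]/c[2],m["cy"]+f*c[1]/c[2]],1)
E
python3 - <<'E'
from h import *
a=camera("scene");b=camera("top")
cv2.imwrite("pics/s0.png",a);cv2.imwrite("pics/t0.png",b)
for n in("scene","top"):print({k:(np.round(v,3).tolist()) for k,v in camera_model(n).items() if not isinstance(v,str)})
o=get_obs();print(o)
E
```

```text
{'fovy': 49.688, 'cx': 316.63, 'cy': 196.587, 'T': [[-0.255, 0.597, -0.761, 1.516], [0.967, 0.163, -0.196, 0.259], [0.008, -0.786, -0.619, 0.965], [0.0, 0.0, 0.0, 1.0]]}
{'fovy': 45.557, 'cx': 322.575, 'cy': 195.917, 'T': [[0.016, -0.992, 0.123, 0.343], [-1.0, -0.016, -0.002, -0.016], [0.004, -0.123, -0.992, 1.696], [0.0, 0.0, 0.0, 1.0]]}
{'time_s': 0.1, 'qpos': array([ 1.10738418e+00,  3.00418185e-01,  1.52150202e+00, -2.88069918e-05,
        1.32072865e+00, -6.66145880e-02]), 'joint_vel': array([ 0.00117814, -0.0002223 , -0.00082128, -0.00060136, -0.00056878,
        0.00011443]), 'tau': array([ 2.09300859e-03, -5.32649732e+01, -3.53280544e+01,  7.09508755e-02,
        2.36222288e-02, -6.82614609e-05]), 'ee_pos': array([0.21246746, 0.50704694, 0.20494881]), 'eef_rot': array([-3.14053694e+00, -4.24649224e-05,  2.74480222e+00]), 'force': array([ 0.595288  ,  0.02214565, -0.28007849]), 'moment': array([0.01412652, 0.01904338, 0.02403848]), 'grip_force': 0.0, 'grip_width': 0.09397832720217075}
```

View pics/s0.png

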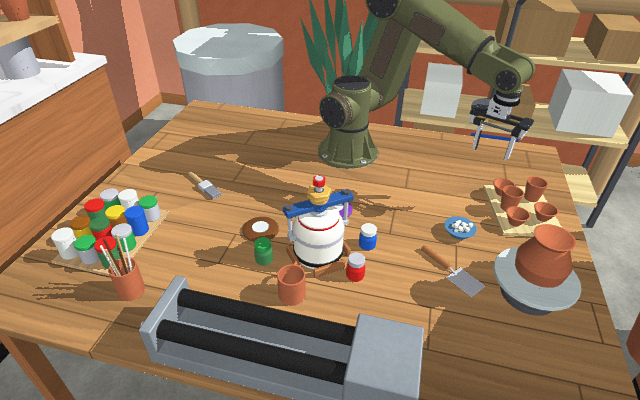

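View pics/t0.png

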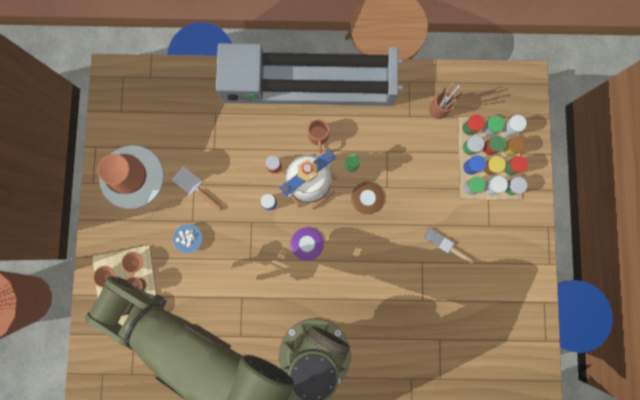

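The red knob is at top (307,168) and scene (319,181), above the brass ring and blue bar. Possible lookalikes are the red paint jar (top 273,163), the red pots on the right rack, and the white discs on purple (306,243) and brown (367,197). The description points to the one on the blue bar, so I'll crop there.

Run:
```python
from h import *
a=cv2.imread("pics/s0.png");b=cv2.imread("pics/t0.png")
A=cv2.resize(a[165:225,280:360],None,fx=10,fy=10,interpolation=cv2.INTER_CUBIC)[:,200:600]
B=cv2.resize(b[145:195,287:327],None,fx=10,fy=10,interpolation=cv2.INTER_CUBIC)
c=np.zeros((600,800,3),np.uint8);c[:600,:400]=A;c[:500,400:]=B
cv2.imwrite("pics/c0.png",c)
for z,u,v in((.287,307,168),):print(ray("top",u,v,z))
print(ray("scene",319,179,.287))
# bar ends
```

```text
[0.60115362 0.02914678 0.287     ]
[0.60720885 0.03135387 0.287     ]
```

View pics/c0.png

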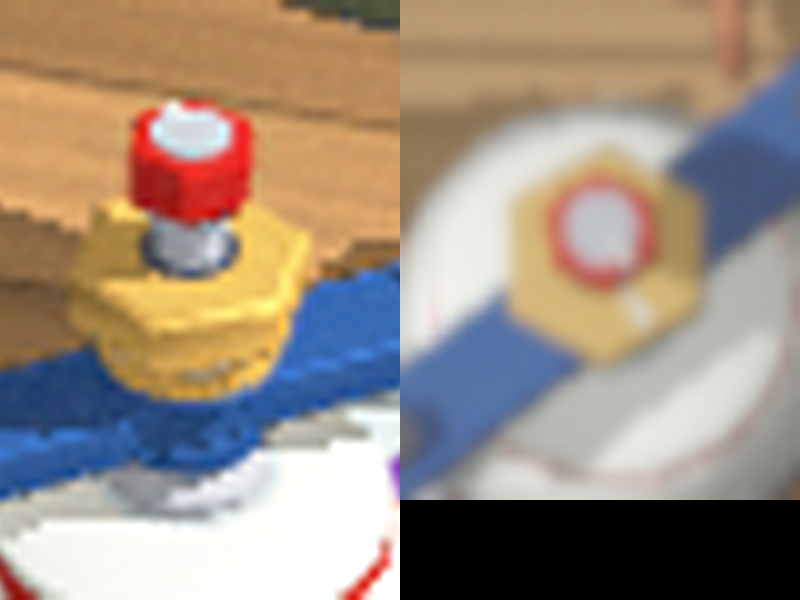

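The crop shows the red knob with a pale cap at top (307.3,168.2) and scene (319,178.2). Below it is the brass ring at top (307.5,170.8), with its white mark towards (311,176.5). This is the right one. Next I'll work out the pose and angles.

Run:
```python
from h import *
from scipy.optimize import least_squares
b=cv2.imread("pics/t0.png");a=cv2.imread("pics/s0.png")
# blue bar axis in top view: mask, rectify each pixel to z=.21
h=cv2.cvtColor(b,cv2.COLOR_BGR2HSV)
m=cv2.inRange(h,(100,110,60),(125,255,255));m[:145]=0;m[200:]=0;m[:,:278]=0;m[:,345:]=0
v,u=np.nonzero(m);k=~((u<278)|((u<277)&(v>193)))
P=np.array([ray("top",x,y,.21)[:2] for x,y in zip(u[k],v[k])])
r=cv2.minAreaRect((P*1000).astype(np.float32));print("bar rect mm",r)
pts=[("top",307.3,168.2,.287),("scene",319,178.6,.287),("top",307.5,170.8,.2488)]
for p in pts:print(np.round(ray(*p),4))
mk=ray("top",287+24.5,145+31.8,.2488);c=ray("top",307.5,170.8,.2488);d=mk-c;print("mark ang",np.degrees(np.arctan2(d[1],d[0]))%360,np.hypot(*d[:2]))
# overlays: knob hexagon outlines for theta 0,.15,.3 in scene view
ja=np.radians(34);c0=np.array([.603,.030])
rows=[]
for th in(0,.15,.3):
    I=cv2.resize(a[165:197,300:340],None,fx=6.6,fy=14,interpolation=cv2.INTER_CUBIC)
    for z in(.2865,.2685):
        q=[]
        for i in range(6):
            g=ja-th+np.radians(30+60*i);x=proj("scene",[*(c0+.0185*np.array([np.cos(g),np.sin(g)])),z]);q.append([(x[0]+.5-300)*6.6,(x[1]+.5-165)*14])
        cv2.polylines(I,[np.int32(q)],True,(0,255,0),1)
    rows.append(I)
cv2.imwrite("pics/o.png",np.hstack(rows))
```

```text
bar rect mm ((601.8002319335938, 29.778701782226562), (28.70516586303711, 192.72061157226562), 38.838050842285156)
[0.6006 0.0282 0.287 ]
[0.6054 0.0309 0.287 ]
[0.5994 0.0287 0.2488]
mark ang 214.3742411056674 0.0224330501325263
```

View pics/o.png

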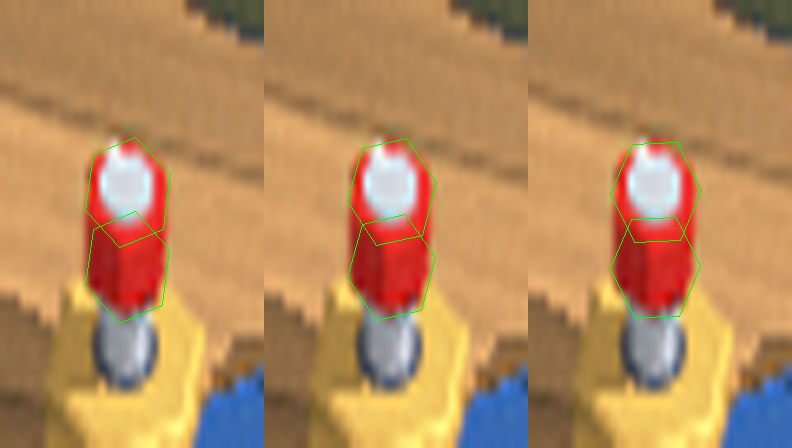

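Call:
send_rows:
  targets:
    - {"z": 0.21, "claw": 94}
    - {"z": 0.21}
    - {"z": 0.21}
    - {"x": 0.1145, "y": -0.1404, "spin": 0.0175}
    - {"x": 0.1145, "y": -0.1404, "spin": 0.0175}
    - {"x": 0.1145, "y": -0.1404, "spin": 0.0175}
    - {"x": 0.1145, "y": -0.1404, "spin": 0.0175}
    - {"x": 0.1145, "y": -0.1404, "spin": 0.0175}
    - {"x": 0.1145, "y": -0.1404, "spin": 0.0175}
    - {"x": 0.1145, "y": -0.1404, "spin": 0.0175}
    - {"x": 0.1145, "y": -0.1404, "spin": 0.0175}
    - {"x": 0.1145, "y": -0.1404, "spin": 0.0175}
    - {"x": 0.1145, "y": -0.1404, "spin": 0.0175}
    - {"x": 0.1145, "y": -0.1404, "spin": 0.0175}
    - {"x": 0.1145, "y": -0.1404, "spin": 0.0175}
    - {"x": 0.1145, "y": -0.1404, "spin": 0.0175}
    - {"x": 0.1145, "y": -0.1404, "spin": 0.0175}
    - {"x": 0.1145, "y": -0.1404, "spin": 0.0175}
    - {"x": 0.1145, "y": -0.1404, "spin": 0.0175}
    - {"x": 0.1145, "y": -0.1404, "spin": 0.0175}
  force: 10

```text
schema error: expected keys x, y, z, spin, claw
```

Call:
send_rows:
  targets:
    - {}
    - {}
    - {}

```text
schema error: expected keys x, y, z, spin, claw
```

Call:
send_rows:
  targets:
    - {"x": 0, "y": 0, "z": 0.21, "spin": 0, "claw": 94}
    - {"x": 0, "y": 0, "z": 0.21, "spin": 0, "claw": 94}
    - {"x": 0, "y": 0, "z": 0.21, "spin": 0, "claw": 94}
    - {"x": 0.1145, "y": -0.1404, "z": 0, "spin": 0.0175, "claw": 94}
    - {"x": 0.1145, "y": -0.1404, "z": 0, "spin": 0.0175, "claw": 94}
    - {"x": 0.1145, "y": -0.1404, "z": 0, "spin": 0.0175, "claw": 94}
    - {"x": 0.1145, "y": -0.1404, "z": 0, "spin": 0.0175, "claw": 94}
    - {"x": 0.1145, "y": -0.1404, "z": 0, "spin": 0.0175, "claw": 94}
    - {"x": 0.1145, "y": -0.1404, "z": 0, "spin": 0.0175, "claw": 94}
    - {"x": 0.1145, "y": -0.1404, "z": 0, "spin": 0.0175, "claw": 94}
    - {"x": 0.1145, "y": -0.1404, "z": 0, "spin": 0.0175, "claw": 94}
    - {"x": 0.1145, "y": -0.1404, "z": 0, "spin": 0.0175, "claw": 94}
    - {"x": 0.1145, "y": -0.1404, "z": 0, "spin": 0.0175, "claw": 94}
    - {"x": 0.1145, "y": -0.1404, "z": 0, "spin": 0.0175, "claw": 94}
    - {"x": 0.1145, "y": -0.1404, "z": 0, "spin": 0.0175, "claw": 94}
    - {"x": 0.1145, "y": -0.1404, "z": 0, "spin": 0.0175, "claw": 94}
    - {"x": 0.1145, "y": -0.1404, "z": 0, "spin": 0.0175, "claw": 94}
    - {"x": 0.1145, "y": -0.1404, "z": 0, "spin": 0.0175, "claw": 94}
    - {"x": 0.1145, "y": -0.1404, "z": 0, "spin": 0.0175, "claw": 94}
    - {"x": 0.1145, "y": -0.1404, "z": 0, "spin": 0.0175, "claw": 94}
  force: 10

```text
time_s: 2.1
ee_pos: [0.6026, 0.0286, 0.3311]
eef_rot: [3.142, -0.001, -3.07]
force: [-0.9, 0.7, 0.4]
grip_width: 0.0941
grip_force: 0.0
```

Call:
send_rows:
  targets:
    - {"x": 0, "y": 0, "z": 0, "spin": 0, "claw": 94}
    - {"x": 0, "y": 0, "z": 0, "spin": 0, "claw": 94}
    - {"x": 0, "y": 0, "z": 0, "spin": 0, "claw": 94}

```text
time_s: 2.4
ee_pos: [0.6015, 0.0306, 0.3315]
eef_rot: [3.141, -0.0, -3.071]
force: [0.3, -0.6, 0.4]
grip_width: 0.0938
grip_force: 0.0
```

Call:
send_rows:
  targets:
    - {"x": 0, "y": 0, "z": -0.115, "spin": 0, "claw": 94}
    - {"x": 0, "y": 0, "z": -0.115, "spin": 0, "claw": 94}
    - {"x": 0, "y": 0, "z": -0.115, "spin": 0, "claw": 70}
    - {"x": 0, "y": 0, "z": 0, "spin": 0, "claw": 60}
    - {"x": 0, "y": 0, "z": 0, "spin": 0, "claw": 54}
    - {"x": 0, "y": 0, "z": 0, "spin": 0, "claw": 50}

```text
time_s: 3.0
ee_pos: [0.6021, 0.0303, 0.2643]
eef_rot: [-3.141, 0.002, -3.071]
force: [0.3, 0.5, -0.6]
grip_width: 0.0653
grip_force: 0.0
```

Run:
```python
from h import *
a=camera("scene");b=camera("top")
A=cv2.resize(a[130:230,280:360],None,fx=5,fy=5,interpolation=cv2.INTER_CUBIC)
B=cv2.resize(b[130:230,267:347],None,fx=5,fy=5,interpolation=cv2.INTER_CUBIC)
cv2.imwrite("pics/c1.png",np.hstack([A,B]));o=get_obs();print(o["ee_pos"],o["moment"],o["grip_width"],o["qpos"])
```

```text
[0.60213188 0.03007154 0.26382483] [ 0.07688054  0.03797015 -0.0099591 ] 0.05733870560337982 [-1.08604367e-02  3.84305098e-01  1.27432906e+00  3.35738921e-05
  1.48094836e+00 -1.65233819e+00]
```

View pics/c1.png

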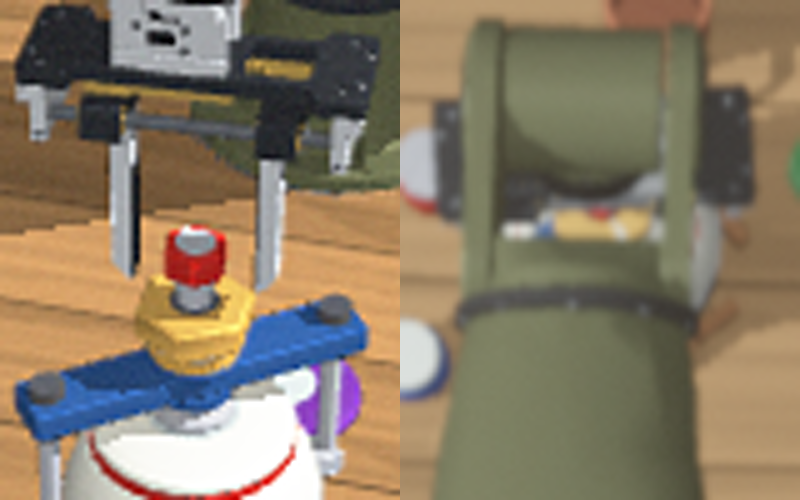

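The fingers straddle the knob: tips at crop (125,272) and (265,288), knob at (197,255). They clear the ring, so I'll close.

Call:
send_rows:
  targets:
    - {"x": 0, "y": 0, "z": 0, "spin": 0, "claw": 44}
    - {"x": 0, "y": 0, "z": 0, "spin": 0, "claw": 38}
    - {"x": 0, "y": 0, "z": 0, "spin": 0, "claw": 34}
    - {"x": 0, "y": 0, "z": 0, "spin": 0, "claw": 30}
    - {"x": 0, "y": 0, "z": 0, "spin": 0, "claw": 26}
    - {"x": 0, "y": 0, "z": 0, "spin": 0, "claw": 26}
    - {"x": 0, "y": 0, "z": 0, "spin": 0, "claw": 26}

```text
time_s: 3.8
ee_pos: [0.6019, 0.0296, 0.2625]
eef_rot: [-3.141, 0.0, -3.071]
force: [0.1, -3.6, 1.0]
grip_width: 0.0325
grip_force: 9.9
```

```bash
cat > st.py <<'E'
from h import *
o=get_obs()
print(o["time_s"],"pos",np.round(o["ee_pos"],4),"yaw",round(o["eef_rot"][2]%6.2832,4),"F",np.round(o["force"],2),"M",np.round(o["moment"],3),"w",round(o["grip_width"]*1000,2),"gf",round(o["grip_force"],1),"q6",round(o["qpos"][5],3),"tau6",np.round(o["tau"][5],3))
E
python3 st.py
```

```text
3.8 pos [0.6019 0.0296 0.2625] yaw 3.2118 F [ 0.06 -3.65  1.01] M [-0.655  0.095 -0.026] w 32.5 gf 9.9 q6 -1.652 tau6 0.012
```

Call:
send_rows:
  targets:
    - {"x": 0, "y": -0.004, "z": 0, "spin": 0, "claw": 26}
    - {"x": 0, "y": 0, "z": 0, "spin": 0, "claw": 26}
    - {"x": 0, "y": 0, "z": 0, "spin": 0, "claw": 26}
  force: 35

```text
time_s: 4.1
ee_pos: [0.6019, 0.0296, 0.2625]
eef_rot: [3.141, 0.0, -3.071]
force: [0.4, 2.7, 0.6]
grip_width: 0.032
grip_force: 34.6
```

```bash
python3 st.py
```

```text
4.1 pos [0.6019 0.0296 0.2625] yaw 3.2125 F [0.41 2.71 0.64] M [ 0.619 -0.046 -0.059] w 32.03 gf 34.6 q6 -1.654 tau6 -0.036
```

Call:
send_rows:
  targets:
    - {"x": 0, "y": 0, "z": -0.0005, "spin": -0.032, "claw": 26}
    - {"x": 0, "y": 0, "z": -0.0005, "spin": -0.032, "claw": 26}
    - {"x": 0, "y": 0, "z": -0.0005, "spin": -0.032, "claw": 26}
    - {"x": 0, "y": 0, "z": -0.0005, "spin": -0.032, "claw": 26}

```text
time_s: 4.5
ee_pos: [0.6019, 0.0297, 0.2621]
eef_rot: [3.141, 0.0, 3.01]
force: [-0.1, 4.2, 2.0]
grip_width: 0.0321
grip_force: 34.7
```

```bash
python3 st.py
```

```text
4.5 pos [0.6019 0.0297 0.2621] yaw 3.0096 F [-0.12  4.21  2.01] M [ 0.805 -0.041  0.053] w 32.07 gf 34.7 q6 -1.451 tau6 -0.999
```

Call:
send_rows:
  targets:
    - {"x": 0, "y": 0.002, "z": -0.0005, "spin": -0.032, "claw": 26}
    - {"x": 0, "y": 0, "z": -0.0005, "spin": -0.032, "claw": 26}
    - {"x": 0, "y": 0, "z": -0.0005, "spin": -0.032, "claw": 26}
    - {"x": 0, "y": 0, "z": -0.0005, "spin": -0.032, "claw": 26}

```text
time_s: 4.9
ee_pos: [0.6019, 0.0298, 0.2617]
eef_rot: [3.141, -0.0, 2.808]
force: [0.8, 2.9, 1.2]
grip_width: 0.0322
grip_force: 34.7
```

```bash
python3 st.py
```

```text
4.9 pos [0.6019 0.0298 0.2617] yaw 2.8083 F [0.75 2.94 1.23] M [ 0.493 -0.079  0.045] w 32.18 gf 34.7 q6 -1.249 tau6 -1.0
```

Call:
send_rows:
  targets:
    - {"x": 0, "y": 0, "z": -0.0005, "spin": -0.032, "claw": 26}
    - {"x": 0, "y": 0, "z": -0.0005, "spin": -0.032, "claw": 26}
    - {"x": 0, "y": 0, "z": -0.0005, "spin": -0.032, "claw": 26}
    - {"x": 0, "y": 0, "z": -0.0005, "spin": -0.032, "claw": 26}

```text
time_s: 5.3
ee_pos: [0.6019, 0.03, 0.2613]
eef_rot: [3.141, -0.0, 2.607]
force: [0.9, 3.0, 0.4]
grip_width: 0.0318
grip_force: 34.7
```

```bash
python3 st.py
```

```text
5.3 pos [0.6019 0.03   0.2613] yaw 2.6074 F [0.95 3.   0.41] M [ 0.547 -0.209  0.082] w 31.82 gf 34.7 q6 -1.048 tau6 -0.999
```

Call:
send_rows:
  targets:
    - {"x": 0, "y": 0.001, "z": -0.0005, "spin": -0.032, "claw": 26}
    - {"x": 0, "y": 0, "z": -0.0005, "spin": -0.032, "claw": 26}
    - {"x": 0, "y": 0, "z": -0.0005, "spin": -0.032, "claw": 26}
    - {"x": 0, "y": 0, "z": -0.0005, "spin": -0.032, "claw": 26}

```text
time_s: 5.7
ee_pos: [0.602, 0.0301, 0.2609]
eef_rot: [3.141, 0.0, 2.406]
force: [2.4, 2.8, -0.4]
grip_width: 0.0324
grip_force: 34.7
```

```bash
python3 st.py
```

```text
5.7 pos [0.602  0.0301 0.2609] yaw 2.4062 F [ 2.41  2.81 -0.42] M [ 0.47  -0.313  0.095] w 32.41 gf 34.7 q6 -0.847 tau6 -0.998
```

Call:
send_rows:
  targets:
    - {"x": 0, "y": 0, "z": -0.0005, "spin": -0.032, "claw": 26}
    - {"x": 0, "y": 0, "z": -0.0005, "spin": -0.032, "claw": 26}
    - {"x": 0, "y": 0, "z": -0.0005, "spin": -0.032, "claw": 26}
    - {"x": 0, "y": 0, "z": -0.0005, "spin": -0.032, "claw": 26}

```text
time_s: 6.1
ee_pos: [0.6021, 0.0302, 0.2605]
eef_rot: [3.141, 0.0, 2.205]
force: [2.2, 2.8, 0.7]
grip_width: 0.032
grip_force: 34.7
```

```bash
python3 st.py
```

```text
6.1 pos [0.6021 0.0302 0.2605] yaw 2.2053 F [2.21 2.8  0.74] M [ 0.583 -0.502  0.037] w 31.99 gf 34.7 q6 -0.646 tau6 -0.98
```

Call:
send_rows:
  targets:
    - {"x": 0.001, "y": 0.002, "z": -0.0005, "spin": -0.032, "claw": 26}
    - {"x": 0, "y": 0, "z": -0.0005, "spin": -0.032, "claw": 26}
    - {"x": 0, "y": 0, "z": -0.0005, "spin": -0.032, "claw": 26}
    - {"x": 0, "y": 0, "z": -0.0005, "spin": -0.032, "claw": 26}

```text
time_s: 6.5
ee_pos: [0.6022, 0.0303, 0.2601]
eef_rot: [3.141, 0.0, 2.004]
force: [2.0, 1.8, 2.4]
grip_width: 0.0321
grip_force: 34.8
```

```bash
python3 st.py
```

```text
6.5 pos [0.6022 0.0303 0.2601] yaw 2.004 F [2.01 1.83 2.36] M [ 0.23  -0.258  0.159] w 32.09 gf 34.8 q6 -0.444 tau6 -0.897
```

Call:
send_rows:
  targets:
    - {"x": 0, "y": 0, "z": -0.0005, "spin": -0.032, "claw": 26}
    - {"x": 0, "y": 0, "z": -0.0005, "spin": -0.032, "claw": 26}
    - {"x": 0, "y": 0, "z": -0.0005, "spin": -0.032, "claw": 26}
    - {"x": 0, "y": 0, "z": -0.0005, "spin": -0.032, "claw": 26}

```text
time_s: 6.9
ee_pos: [0.6024, 0.0303, 0.2597]
eef_rot: [3.141, 0.0, 1.803]
force: [3.6, 1.5, 1.0]
grip_width: 0.0323
grip_force: 34.9
```

```bash
python3 st.py
```

```text
6.9 pos [0.6024 0.0303 0.2597] yaw 1.8031 F [3.58 1.54 1.03] M [ 0.229 -0.494  0.273] w 32.32 gf 34.9 q6 -0.243 tau6 -0.776
```

Call:
send_rows:
  targets:
    - {"x": 0.003, "y": 0.001, "z": -0.0005, "spin": -0.032, "claw": 26}
    - {"x": 0, "y": 0, "z": -0.0005, "spin": -0.032, "claw": 26}
    - {"x": 0, "y": 0, "z": -0.0005, "spin": -0.032, "claw": 26}
    - {"x": 0, "y": 0, "z": -0.0005, "spin": -0.032, "claw": 26}

```text
time_s: 7.3
ee_pos: [0.6025, 0.0303, 0.2594]
eef_rot: [-3.141, 0.0, 1.602]
force: [-1.0, -0.6, 2.2]
grip_width: 0.0319
grip_force: 35.0
```

```bash
python3 st.py
```

```text
7.3 pos [0.6025 0.0303 0.2594] yaw 1.6021 F [-0.96 -0.6   2.19] M [0.027 0.271 0.408] w 31.86 gf 35.0 q6 -0.042 tau6 -0.637
```

Call:
send_rows:
  targets:
    - {"x": 0, "y": 0, "z": 0, "spin": 0, "claw": 26}
    - {"x": 0, "y": 0, "z": 0, "spin": 0, "claw": 26}

```text
time_s: 7.5
ee_pos: [0.6025, 0.0303, 0.2594]
eef_rot: [-3.141, -0.0, 1.605]
force: [-3.4, 1.0, 3.1]
grip_width: 0.0323
grip_force: 34.7
```

```bash
python3 st.py
```

```text
7.5 pos [0.6025 0.0303 0.2594] yaw 1.6052 F [-3.36  0.97  3.13] M [0.138 0.518 0.135] w 32.29 gf 34.7 q6 -0.045 tau6 0.231
```

The knob met the lid at about yaw 2.18–2.4, and it's now about 0.6–0.8 rad past that, with torque climbing steadily. That is inside the load window whether I judge by angle or by torque, so I'll release it and swing the open fingers back round.

Call:
send_rows:
  targets:
    - {"x": 0, "y": 0, "z": 0, "spin": 0, "claw": 36}
    - {"x": 0, "y": 0, "z": 0, "spin": 0, "claw": 60}
    - {"x": 0, "y": 0, "z": 0, "spin": 0, "claw": 94}
    - {"x": 0, "y": 0, "z": 0, "spin": 0, "claw": 94}
    - {"x": 0, "y": 0, "z": 0, "spin": 0, "claw": 94}
    - {"x": 0, "y": 0, "z": 0, "spin": 0, "claw": 94}
    - {"x": 0, "y": 0, "z": 0, "spin": 0, "claw": 94}
    - {"x": 0, "y": 0, "z": 0, "spin": 0, "claw": 94}
  force: 10

```text
time_s: 8.3
ee_pos: [0.6027, 0.0303, 0.2592]
eef_rot: [3.142, -0.0, 1.604]
force: [-0.1, 0.1, -0.3]
grip_width: 0.0886
grip_force: 0.0
```

Call:
send_rows:
  targets:
    - {"x": 0, "y": 0, "z": 0, "spin": 0.0855, "claw": 94}
    - {"x": 0, "y": 0, "z": 0, "spin": 0.0855, "claw": 94}
    - {"x": 0, "y": 0, "z": 0, "spin": 0.0855, "claw": 94}
    - {"x": 0, "y": 0, "z": 0, "spin": 0.0855, "claw": 94}
    - {"x": 0, "y": 0, "z": 0, "spin": 0.0855, "claw": 94}
    - {"x": 0, "y": 0, "z": 0, "spin": 0.0855, "claw": 94}
    - {"x": 0, "y": 0, "z": 0, "spin": 0.0855, "claw": 94}
    - {"x": 0, "y": 0, "z": 0, "spin": 0.0855, "claw": 94}
    - {"x": 0, "y": 0, "z": 0, "spin": 0.0855, "claw": 94}
    - {"x": 0, "y": 0, "z": 0, "spin": 0.0855, "claw": 94}
    - {"x": 0, "y": 0, "z": 0, "spin": 0.0855, "claw": 94}
    - {"x": 0, "y": 0, "z": 0, "spin": 0.0855, "claw": 94}
    - {"x": 0, "y": 0, "z": 0, "spin": 0, "claw": 94}
    - {"x": 0, "y": 0, "z": 0, "spin": 0, "claw": 94}
    - {"x": 0, "y": 0, "z": 0, "spin": 0, "claw": 94}

```text
time_s: 9.8
ee_pos: [0.6027, 0.0303, 0.2593]
eef_rot: [3.142, 0.0, -3.071]
force: [-0.2, 0.9, 0.0]
grip_width: 0.0939
grip_force: 0.0
```

```bash
python3 st.py
python3 - <<'E'
from h import *
a=camera("scene")
A=cv2.resize(a[150:230,280:360],None,fx=7,fy=7,interpolation=cv2.INTER_CUBIC)
cv2.imwrite("pics/c2.png",A)
E
```

```text
9.8 pos [0.6027 0.0303 0.2593] yaw 3.2122 F [-0.16  0.87  0.03] M [ 0.03  -0.022  0.035] w 93.94 gf 0.0 q6 -1.652 tau6 0.023
```

View pics/c2.png

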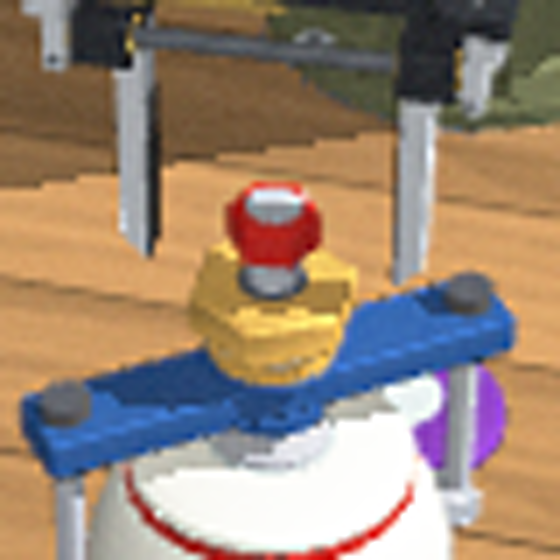

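The knob has sunk and turned, and the ring looks unmoved at crop (270,320). The fingers are open and clear. Next I'll lower them to the ring and close.

Call:
send_rows:
  targets:
    - {"x": -0.002, "y": 0, "z": -0.06, "spin": 0, "claw": 94}
    - {"x": 0, "y": 0, "z": -0.06, "spin": 0, "claw": 94}
    - {"x": 0, "y": 0, "z": -0.06, "spin": 0, "claw": 94}
    - {"x": 0, "y": 0, "z": 0, "spin": 0, "claw": 80}
    - {"x": 0, "y": 0, "z": 0, "spin": 0, "claw": 72}
    - {"x": 0, "y": 0, "z": 0, "spin": 0, "claw": 66}
    - {"x": 0, "y": 0, "z": 0, "spin": 0, "claw": 62}
    - {"x": 0, "y": 0, "z": 0, "spin": 0, "claw": 58}
    - {"x": 0, "y": 0, "z": 0, "spin": 0, "claw": 54}
    - {"x": 0, "y": 0, "z": 0, "spin": 0, "claw": 54}
    - {"x": 0, "y": 0, "z": 0, "spin": 0, "claw": 54}

```text
time_s: 10.95
ee_pos: [0.6025, 0.0297, 0.2237]
eef_rot: [-3.141, 0.001, -3.068]
force: [1.0, -5.4, 2.1]
grip_width: 0.0608
grip_force: 9.9
```

```bash
python3 st.py
```

```text
10.95 pos [0.6025 0.0297 0.2237] yaw 3.2149 F [ 0.96 -5.38  2.1 ] M [-0.897 -0.208  0.023] w 60.78 gf 9.9 q6 -1.655 tau6 -0.029
```

Call:
send_rows:
  targets:
    - {"x": 0, "y": -0.0025, "z": 0, "spin": 0, "claw": 54}
    - {"x": 0, "y": 0, "z": 0, "spin": 0, "claw": 54}
    - {"x": 0, "y": 0, "z": 0, "spin": 0, "claw": 54}
    - {"x": 0, "y": 0, "z": -0.0005, "spin": -0.032, "claw": 54}
    - {"x": 0, "y": 0, "z": -0.0005, "spin": -0.032, "claw": 54}
    - {"x": 0, "y": 0, "z": -0.0005, "spin": -0.032, "claw": 54}
  force: 35

```text
time_s: 11.55
ee_pos: [0.6025, 0.0297, 0.2234]
eef_rot: [-3.141, 0.001, 3.062]
force: [2.4, -3.3, 3.7]
grip_width: 0.0605
grip_force: 34.4
```

```bash
python3 st.py
```

```text
11.55 pos [0.6025 0.0297 0.2234] yaw 3.0624 F [ 2.42 -3.34  3.73] M [-0.581 -0.348  0.   ] w 60.53 gf 34.4 q6 -1.503 tau6 -1.011
```

Call:
send_rows:
  targets:
    - {"x": 0, "y": 0, "z": -0.0005, "spin": -0.032, "claw": 54}
    - {"x": 0, "y": 0, "z": -0.0005, "spin": -0.032, "claw": 54}
    - {"x": 0, "y": 0, "z": -0.0005, "spin": -0.032, "claw": 54}

```text
time_s: 11.85
ee_pos: [0.6025, 0.0297, 0.2231]
eef_rot: [3.142, 0.001, 2.912]
force: [1.8, -2.6, 3.7]
grip_width: 0.0604
grip_force: 34.4
```

```bash
python3 st.py
```

```text
11.85 pos [0.6025 0.0297 0.2231] yaw 2.9116 F [ 1.85 -2.62  3.74] M [-0.578 -0.36   0.066] w 60.36 gf 34.4 q6 -1.352 tau6 -1.007
```

Call:
send_rows:
  targets:
    - {"x": 0.001, "y": -0.001, "z": -0.0005, "spin": -0.032, "claw": 54}
    - {"x": 0, "y": 0, "z": -0.0005, "spin": -0.032, "claw": 54}
    - {"x": 0, "y": 0, "z": -0.0005, "spin": -0.032, "claw": 54}
    - {"x": 0, "y": 0, "z": -0.0005, "spin": -0.032, "claw": 54}

```text
time_s: 12.25
ee_pos: [0.6025, 0.0297, 0.2226]
eef_rot: [3.141, 0.0, 2.711]
force: [0.5, -2.7, 5.0]
grip_width: 0.0601
grip_force: 34.4
```

```bash
python3 st.py
```

```text
12.25 pos [0.6025 0.0297 0.2226] yaw 2.7108 F [ 0.52 -2.69  4.96] M [-0.373 -0.056  0.057] w 60.13 gf 34.4 q6 -1.151 tau6 -1.008
```

Call:
send_rows:
  targets:
    - {"x": 0, "y": 0, "z": -0.0005, "spin": -0.032, "claw": 54}
    - {"x": 0, "y": 0, "z": -0.0005, "spin": -0.032, "claw": 54}
    - {"x": 0, "y": 0, "z": -0.0005, "spin": -0.032, "claw": 54}
    - {"x": 0, "y": 0, "z": -0.0005, "spin": -0.032, "claw": 54}

```text
time_s: 12.65
ee_pos: [0.6025, 0.0297, 0.2223]
eef_rot: [3.141, 0.0, 2.51]
force: [0.3, -1.5, 4.9]
grip_width: 0.06
grip_force: 34.4
```

```bash
python3 st.py
```

```text
12.65 pos [0.6025 0.0297 0.2223] yaw 2.5097 F [ 0.34 -1.55  4.92] M [-0.387 -0.05   0.056] w 60.04 gf 34.4 q6 -0.95 tau6 -1.008
```

Call:
send_rows:
  targets:
    - {"x": 0, "y": 0, "z": -0.0005, "spin": -0.032, "claw": 54}
    - {"x": 0, "y": 0, "z": -0.0005, "spin": -0.032, "claw": 54}
    - {"x": 0, "y": 0, "z": -0.0005, "spin": -0.032, "claw": 54}
    - {"x": 0, "y": 0, "z": -0.0005, "spin": -0.032, "claw": 54}

```text
time_s: 13.05
ee_pos: [0.6025, 0.0298, 0.2218]
eef_rot: [3.141, 0.0, 2.309]
force: [0.6, -2.6, 5.4]
grip_width: 0.0605
grip_force: 34.4
```

```bash
python3 st.py
```

```text
13.05 pos [0.6025 0.0298 0.2218] yaw 2.3086 F [ 0.63 -2.56  5.38] M [-0.426 -0.117  0.036] w 60.47 gf 34.4 q6 -0.749 tau6 -1.007
```

Call:
send_rows:
  targets:
    - {"x": 0, "y": 0, "z": -0.0005, "spin": -0.032, "claw": 54}
    - {"x": 0, "y": 0, "z": -0.0005, "spin": -0.032, "claw": 54}
    - {"x": 0, "y": 0, "z": -0.0005, "spin": -0.032, "claw": 54}
    - {"x": 0, "y": 0, "z": -0.0005, "spin": -0.032, "claw": 54}

```text
time_s: 13.45
ee_pos: [0.6026, 0.0298, 0.2215]
eef_rot: [3.141, 0.0, 2.108]
force: [0.6, -1.6, 5.3]
grip_width: 0.06
grip_force: 34.4
```

```bash
python3 st.py
```

```text
13.45 pos [0.6026 0.0298 0.2215] yaw 2.1076 F [ 0.59 -1.59  5.31] M [-0.427 -0.07   0.082] w 60.04 gf 34.4 q6 -0.548 tau6 -1.007
```

Call:
send_rows:
  targets:
    - {"x": 0, "y": 0, "z": -0.0005, "spin": -0.032, "claw": 54}
    - {"x": 0, "y": 0, "z": -0.0005, "spin": -0.032, "claw": 54}
    - {"x": 0, "y": 0, "z": -0.0005, "spin": -0.032, "claw": 54}
    - {"x": 0, "y": 0, "z": -0.0005, "spin": -0.032, "claw": 54}

```text
time_s: 13.85
ee_pos: [0.6026, 0.0298, 0.221]
eef_rot: [3.141, 0.0, 1.906]
force: [1.8, -1.4, 4.2]
grip_width: 0.0606
grip_force: 34.4
```

```bash
python3 st.py
```

```text
13.85 pos [0.6026 0.0298 0.221 ] yaw 1.9065 F [ 1.77 -1.45  4.19] M [-0.485 -0.098  0.076] w 60.59 gf 34.4 q6 -0.347 tau6 -1.007
```

Call:
send_rows:
  targets:
    - {"x": 0, "y": 0, "z": -0.0005, "spin": -0.032, "claw": 54}
    - {"x": 0, "y": 0, "z": -0.0005, "spin": -0.032, "claw": 54}
    - {"x": 0, "y": 0, "z": -0.0005, "spin": -0.032, "claw": 54}
    - {"x": 0, "y": 0, "z": -0.0005, "spin": -0.032, "claw": 54}

```text
time_s: 14.25
ee_pos: [0.6026, 0.0298, 0.2207]
eef_rot: [3.141, -0.0, 1.705]
force: [1.5, -2.0, 3.8]
grip_width: 0.0601
grip_force: 34.4
```

```bash
python3 st.py
```

```text
14.25 pos [0.6026 0.0298 0.2207] yaw 1.7055 F [ 1.52 -2.01  3.75] M [-0.38  -0.12   0.098] w 60.05 gf 34.4 q6 -0.146 tau6 -1.007
```

Call:
send_rows:
  targets:
    - {"x": 0, "y": 0, "z": -0.0005, "spin": -0.032, "claw": 54}
    - {"x": 0, "y": 0, "z": -0.0005, "spin": -0.032, "claw": 54}
    - {"x": 0, "y": 0, "z": -0.0005, "spin": -0.032, "claw": 54}
    - {"x": 0, "y": 0, "z": -0.0005, "spin": -0.032, "claw": 54}

```text
time_s: 14.65
ee_pos: [0.6026, 0.0298, 0.2203]
eef_rot: [3.141, -0.0, 1.504]
force: [1.9, -1.3, 4.7]
grip_width: 0.0601
grip_force: 34.4
```

```bash
python3 st.py
```

```text
14.65 pos [0.6026 0.0298 0.2203] yaw 1.5044 F [ 1.95 -1.27  4.69] M [-0.427 -0.136  0.051] w 60.15 gf 34.4 q6 0.055 tau6 -0.99
```

Call:
send_rows:
  targets:
    - {"x": 0, "y": 0, "z": -0.0005, "spin": -0.032, "claw": 54}
    - {"x": 0, "y": 0, "z": -0.0005, "spin": -0.032, "claw": 54}
    - {"x": 0, "y": 0, "z": -0.0005, "spin": -0.032, "claw": 54}
    - {"x": 0, "y": 0, "z": -0.0005, "spin": -0.032, "claw": 54}

```text
time_s: 15.05
ee_pos: [0.6026, 0.0298, 0.2199]
eef_rot: [3.141, -0.0, 1.303]
force: [1.9, -1.8, 4.4]
grip_width: 0.06
grip_force: 34.4
```

```bash
python3 st.py
```

```text
15.05 pos [0.6026 0.0298 0.2199] yaw 1.3034 F [ 1.91 -1.83  4.37] M [-0.395 -0.131  0.123] w 60.0 gf 34.4 q6 0.256 tau6 -0.918
```

Call:
send_rows:
  targets:
    - {"x": 0, "y": 0, "z": -0.0005, "spin": -0.032, "claw": 54}
    - {"x": 0, "y": 0, "z": -0.0005, "spin": -0.032, "claw": 54}
    - {"x": 0, "y": 0, "z": -0.0005, "spin": -0.032, "claw": 54}
    - {"x": 0, "y": 0, "z": -0.0005, "spin": -0.032, "claw": 54}

```text
time_s: 15.45
ee_pos: [0.6026, 0.0297, 0.2195]
eef_rot: [3.141, -0.0, 1.102]
force: [1.1, -1.6, 4.5]
grip_width: 0.0603
grip_force: 34.2
```

```bash
python3 st.py
```

```text
15.45 pos [0.6026 0.0297 0.2195] yaw 1.1024 F [ 1.08 -1.56  4.53] M [-0.38  -0.149  0.248] w 60.27 gf 34.2 q6 0.457 tau6 -0.807
```

Call:
send_rows:
  targets:
    - {"x": 0, "y": 0, "z": -0.0005, "spin": -0.032, "claw": 54}
    - {"x": 0, "y": 0, "z": -0.0005, "spin": -0.032, "claw": 54}
    - {"x": 0, "y": 0, "z": -0.0005, "spin": -0.032, "claw": 54}
    - {"x": 0, "y": 0, "z": -0.0005, "spin": -0.032, "claw": 54}

```text
time_s: 15.85
ee_pos: [0.6026, 0.0297, 0.2191]
eef_rot: [3.141, -0.001, 0.901]
force: [2.0, -2.3, 4.9]
grip_width: 0.0603
grip_force: 34.1
```

```bash
python3 st.py
```

```text
15.85 pos [0.6026 0.0297 0.2191] yaw 0.9015 F [ 2.02 -2.27  4.89] M [-0.418 -0.099  0.376] w 60.26 gf 34.1 q6 0.658 tau6 -0.682
```

Call:
send_rows:
  targets:
    - {"x": 0, "y": 0, "z": 0, "spin": 0, "claw": 54}
    - {"x": 0, "y": 0, "z": 0, "spin": 0, "claw": 66}
    - {"x": 0, "y": 0, "z": 0, "spin": 0, "claw": 90}
    - {"x": 0, "y": 0, "z": 0, "spin": 0, "claw": 90}
    - {"x": 0, "y": 0, "z": 0, "spin": 0, "claw": 90}
    - {"x": 0, "y": 0, "z": 0, "spin": 0, "claw": 90}
    - {"x": 0, "y": 0, "z": 0, "spin": 0, "claw": 90}
    - {"x": 0, "y": 0, "z": 0.1, "spin": 0, "claw": 90}
    - {"x": 0, "y": 0, "z": 0.1, "spin": 0, "claw": 90}
    - {"x": 0, "y": 0, "z": 0.1, "spin": 0, "claw": 90}
    - {"x": 0, "y": 0, "z": 0.1, "spin": 0, "claw": 90}
    - {"x": 0, "y": 0, "z": 0.1, "spin": 0, "claw": 90}
    - {"x": 0, "y": 0, "z": 0.1, "spin": 0, "claw": 90}
    - {"x": 0, "y": 0, "z": 0, "spin": 0, "claw": 90}
    - {"x": 0, "y": 0, "z": 0, "spin": 0, "claw": 90}
  force: 10

```text
time_s: 17.35
ee_pos: [0.6024, 0.0296, 0.3379]
eef_rot: [-3.141, 0.0, 0.903]
force: [-1.2, -0.1, -1.0]
grip_width: 0.0903
grip_force: 0.0
```

```bash
python3 st.py
python3 - <<'E'
from h import *
a=camera("scene")
cv2.imwrite("pics/c3.png",cv2.resize(a[120:310,190:440],None,fx=3,fy=3,interpolation=cv2.INTER_CUBIC))
E
```

```text
17.35 pos [0.6024 0.0296 0.3379] yaw 0.903 F [-1.18 -0.11 -1.01] M [-0.015  0.126  0.028] w 90.25 gf 0.0 q6 0.656 tau6 -0.001
```

View pics/c3.png

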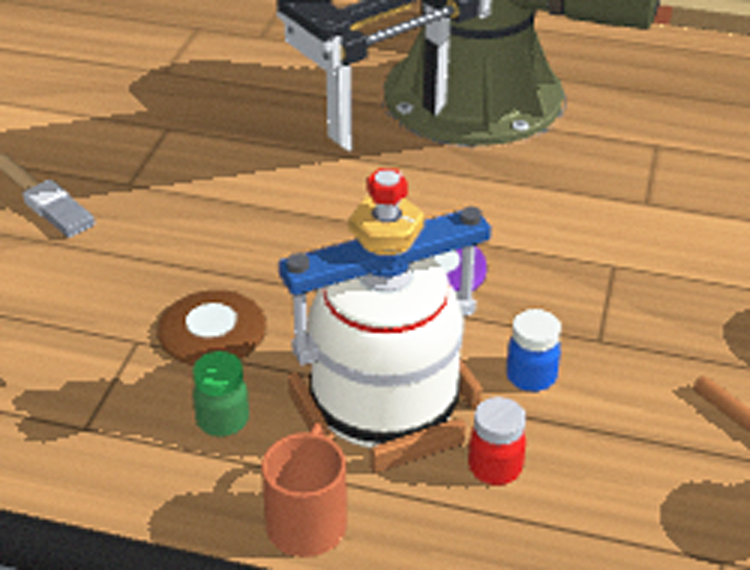

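The gripper is clear above the knob (385,185) and ring (387,225), and the paint jars and mug stand where they were. I'll hand it in.

```bash
python3 -c "
from station import *
print(hand_in())"
```

```text
the job is handed in; nothing more can be done
None
```

I tightened the knob about 0.6 rad past the lid and the lock ring about 0.65 rad past its washer, let go of both and handed the job in. I estimate 23–48 N on the lid and 23–39 N on the washer from angle and torque; the loads weren't measured and no verdict came back.

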